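Line up the laundry bottles by height

TASK

Stand the four white laundry bottles on the black mats of the tray, one centred on each mat, in order of height: the tallest on the mat beside the upright end plate, down to the shortest at the other end. Do not knock any bottle over, leave the mug where it is, and let go of everything.

Things in the scene. Friction and masses are not known exactly. Their poses are not given: they have to be found in the camera images.
- bottle_p: the second tallest of four white laundry bottles: an upright straight-sided round bottle with a plain blue band round its lower half and a grey screw cap, 130 mm tall in all and 48 mm across; the cap is the top 30 mm and only 3 mm less across than the body, so it can be gripped anywhere. Loose, standing on the table. Origin at the centre of its underside, z up its axis.
- bottle_q: the shortest of four white laundry bottles: an upright straight-sided round bottle with a plain blue band round its lower half and a grey screw cap, 80 mm tall in all and 36 mm across; the cap is the top 30 mm and only 3 mm less across than the body, so it can be gripped anywhere. Loose, standing on the table. Origin at the centre of its underside, z up its axis.
- bottle_r: the tallest of four white laundry bottles: an upright straight-sided round bottle with a plain blue band round its lower half and a grey screw cap, 155 mm tall in all and 54 mm across; the cap is the top 30 mm and only 3 mm less across than the body, so it can be gripped anywhere. Loose, standing on the table. Origin at the centre of its underside, z up its axis.
- bottle_s: the third tallest of four white laundry bottles: an upright straight-sided round bottle with a plain blue band round its lower half and a grey screw cap, 105 mm tall in all and 42 mm across; the cap is the top 30 mm and only 3 mm less across than the body, so it can be gripped anywhere. Loose, standing on the table. Origin at the centre of its underside, z up its axis.
- mat_a: one of four identical round black rubber mats, 58 mm across and 3 mm thick, fixed in a row on a low aluminium tray (110 x 400 mm, 6 mm thick) with about 80 mm between neighbours' centres (68 mm at least); which mat stands where in the row changes, so order them by their distance from the end plate. Origin at the centre of its underside, which is 6 mm above the table (its top is 9 mm above the table). The mats' axes mean nothing.
- mat_b: one of four identical round black rubber mats, 58 mm across and 3 mm thick, fixed in a row on a low aluminium tray (110 x 400 mm, 6 mm thick) with about 80 mm between neighbours' centres (68 mm at least); which mat stands where in the row changes, so order them by their distance from the end plate. Origin at the centre of its underside, which is 6 mm above the table (its top is 9 mm above the table). The mats' axes mean nothing.
- mat_c: one of four identical round black rubber mats, 58 mm across and 3 mm thick, fixed in a row on a low aluminium tray (110 x 400 mm, 6 mm thick) with about 80 mm between neighbours' centres (68 mm at least); which mat stands where in the row changes, so order them by their distance from the end plate. Origin at the centre of its underside, which is 6 mm above the table (its top is 9 mm above the table). The mats' axes mean nothing.
- mat_d: one of four identical round black rubber mats, 58 mm across and 3 mm thick, fixed in a row on a low aluminium tray (110 x 400 mm, 6 mm thick) with about 80 mm between neighbours' centres (68 mm at least); which mat stands where in the row changes, so order them by their distance from the end plate. Origin at the centre of its underside, which is 6 mm above the table (its top is 9 mm above the table). The mats' axes mean nothing.
- end_plate: upright dark steel plate fixed across one end of the tray (either end): 90 mm wide across the row, 10 mm thick, 60 mm high above the tray, about 66 mm from the centre of the nearest mat. Its x axis runs across the row and its y axis along the row (either way). Origin at the centre of its underside, on the tray's top. The other end of the tray has only a lip 10 mm high.
- mug: white ceramic mug standing loose on the table among the bottles, 72 mm across plus a handle standing out about 30 mm at its +y, 85 mm tall; to be left where it is. Origin at the centre of its underside.
Mind the look-alikes: they are no part of the job. What is shaped like the bottle_r but pink or red is not meant.

How it is judged:
At the end, for the whole second after the job is handed in: Each bottle stands upright (within about 4.5 degrees), at rest, with its axis within 13 mm of the centre of a mat; counted from the end plate the order is tallest, second tallest, third tallest, shortest; the mug is within 20 mm of where it began ((horizontal distance between bottle_r and mat_a below 0.013 m or horizontal distance between bottle_r and mat_b below 0.013 m or horizontal distance between bottle_r and mat_c below 0.013 m or horizontal distance between bottle_r and mat_d below 0.013 m) and horizontal distance between bottle_r and end_plate between 0.026 and 0.106 m and height (world z) of bottle_r between 0.004 and 0.014 m and angle between each of bottle_r, bottle_p, bottle_s, bottle_q's own z axis and vertical below 0.08 rad and linear speed of each of bottle_r, bottle_p, bottle_s, bottle_q below 0.02 m/s and angular speed of each of bottle_r, bottle_p, bottle_s, bottle_q below 0.2 rad/s and (horizontal distance between bottle_p and mat_a below 0.013 m or horizontal distance between bottle_p and mat_b below 0.013 m or horizontal distance between bottle_p and mat_c below 0.013 m or horizontal distance between bottle_p and mat_d below 0.013 m) and horizontal distance between bottle_p and end_plate between 0.106 and 0.186 m and height (world z) of bottle_p between 0.004 and 0.014 m and (horizontal distance between bottle_s and mat_a below 0.013 m or horizontal distance between bottle_s and mat_b below 0.013 m or horizontal distance between bottle_s and mat_c below 0.013 m or horizontal distance between bottle_s and mat_d below 0.013 m) and horizontal distance between bottle_s and end_plate between 0.186 and 0.266 m and height (world z) of bottle_s between 0.004 and 0.014 m and (horizontal distance between bottle_q and mat_a below 0.013 m or horizontal distance between bottle_q and mat_b below 0.013 m or horizontal distance between bottle_q and mat_c below 0.013 m or horizontal distance between bottle_q and mat_d below 0.013 m) and horizontal distance between bottle_q and end_plate between 0.266 and 0.346 m and height (world z) of bottle_q between 0.004 and 0.014 m and distance of mug from where it was at the start of the episode below 0.02 m); the robot touches nothing.
It fails at once if a bottle is knocked over (angle between any of bottle_r, bottle_p, bottle_s, bottle_q's own z axis and vertical above 0.7 rad).
It fails at once if the mug is moved (distance of mug from where it was at the start of the episode above 0.02 m).
It also fails if it takes over 102 s, if anything falls off the work surface, if the arm or the gripper's body presses on something with over 40 N, if the wrist force passes 120 N, or if a joint passes its speed limit or range.

ROBOT

A 7-joint arm with a two-finger parallel gripper is mounted at the origin on the work surface. World frame = base frame: x ahead of the robot, y to its left, z up, the work surface at z = 0. Lengths are in m, angles in rad, forces in N, time in s.
With the tool pointing down it reaches from about 0.425 to 0.875 m from the base axis. Payload 4.7 kg.
Tool frame: the origin (TCP) lies midway between the tips of the shut fingers; the grasp point (between the pads) lies 19 mm behind it (ctrl.grip_point_offset is the distance from the TCP to the grasp point, in m); z points along the fingers, y is the line along which they close (so a half turn about z gives the same grasp; the last joint's range is limited). The gripper opens to 87 mm and grips with 3 to 60 N. Pads are 19 mm wide; open, the fingers measure 117 mm over their backs; the gripper's body (75 mm by 190 mm) begins 51 mm behind the grasp point.
Start: joints at [-1.141, 0.321, -0.07, 1.45, 0.023, 1.371, -0.057], TCP at [0.263, 0.595, 0.223] pointing down, gripper open.
Joint ranges: [-2.86, 2.86], [-0.3, 2.09], [-1.38, 1.24], [0.06, 2.45], [-1.56, 4.7], [0.09, 2.05], [-2.69, 2.69]. Speed limits (rad/s): [2.57, 2.57, 3.14, 3.14, 3.14, 3.14, 3.14].

INTERFACE

Orientations are given as a rotation vector (axis times angle).
In Python, from bench import ctrl gives the robot as it stands.
- The arm moves only by the tool move_arm, never from a script. Its argument "increments" is text: rows parted by semicolons, each of 7 numbers parted by spaces: the shift along the world's x, y, z in mm, then the turn, a rotation vector about the world's x, y, z in degrees, then the closure in counts, from 0 (fully open) to 255 (shut). A call has exactly 8 rows; each row shifts and turns the commanded pose from where the row before left it; what a row does not reach is not made up. A row lasts 1/12 s, in which the tool goes at most 41.7 mm and 7.16 degrees, less where a joint would pass 70% of its speed; a pose out of reach is approached as far as the arm can. A call with a gripper value outside its range is refused whole. The fingers move at their own pace and stop on an object; "grip_force" is the grip in N (left out, the last holds). Time passes only in rows, so rows that do not move let the fingers close, or fill a call up. It gives the time, the measured TCP pose, the force, the opening and the grip force at its end, in the units of the state.
- ctrl.get_state(): the state, without advancing time (a new reading comes with each control period).
- ctrl.get_image(name): name is "side" or "top"; returns a dict with "frame" (420x560x3 uint8, red, green, blue), "depth" (420x560 float32, m along the optical axis (not along the pixel's ray), 0 where there is no reading), "fx", "fy", "cx", "cy" (pixels), "k1" (the pictures are not rectified: a ray, as slopes to the right and down, at radius r is drawn at 1 + k1 r^2 times it, then the intrinsics apply), "position" and "orientation" of the camera in the world. Camera axes: x right, y down, z forward; pixel columns grow to the right and rows downward; lengths in m; the calibration is good to about 2 mm. A picture is of the moment at which its call begins.
- ctrl.close_job(): hands the job in; it is judged then, once.
Trained networks look in a picture, given as the dict that the camera call returned (one of the last four; its "shot" number tells which), for a name from the list of things; names that differ only in an ending like _2 or _b are one class to them, and where a whole thing is asked for, a point or a joint stands for the part that bears it (a point fixed in the world has none). Each returns a list of dicts, best first, with "score" (0 to 1); they miss things now and then, are a little off and sometimes report something else, mostly with a low value. They report only what shows in the picture. A call takes as long as a camera call. They do not tell look-alikes from the thing itself.
- ctrl.find_in(target, picture): "centre" ([x, y, z] in m, in world coordinates, good to about 4 mm: the middle of the surface that is visible of it).
- ctrl.silhouettes(target, picture): "region" (420x560 bool, what is visible of it).
The state is a dict: "time": time; "joint_positions": joint angles; "qd": joint speeds; "joint_torque": joint torques, N m; "position": TCP position; "tool_rot": TCP orientation; "ft_force": force on the tool from outside, world axes, zero at the start; "torque": the same for the moment, N m; "grip_width": opening from 0.0 (shut) to 1.0 (fully open); "grip_force": force on a finger pad.
Only numpy, scipy, OpenCV 4.12 (cv2) and the standard library are available. Lean on these libraries where they do the work, as an engineer would, in place of code of your own. Each camera call takes 0.05 s, during which the arm holds its last target. There are 200 camera calls.

## Working session

There is one attempt and no reset: what is moved stays moved. The work goes in short steps, Python scripts to look and compute and a tool call to move; the robot and the scene stay as the last step left them, time stands still between calls to the robot, and variables do not carry over. Pictures are saved under pics/ and viewed, at most 14 in all, crops included, and the job is handed in when it is done.

Besides the shell and the picture viewer there is one more tool, called after "Request:" as name(argument=value, ...) on one line, values as JSON. move_arm: Moves the arm, as the interface text tells. Its arguments: {"type":"object","properties":{"increments":{"type":"string"},"grip_force":{"type":"number"}},"required":["increments"]}

```bash
ls; mkdir -p pics; cat > h.py <<'E'
import numpy as np, cv2
from scipy.spatial.transform import Rotation as R
from bench import ctrl
def rot(o):
    o=np.array(o,float)
    return o if o.shape==(3,3) else (R.from_rotvec(o) if o.size==3 else R.from_quat(o)).as_matrix()
def cloud(p):
    v,u=np.mgrid[0:420,0:560].astype(float)
    xd=(u-p["cx"])/p["fx"]; yd=(v-p["cy"])/p["fy"]; x,y=xd.copy(),yd.copy()
    for _ in range(8):
        s=1+p["k1"]*(x*x+y*y); x,y=xd/s,yd/s
    d=p["depth"]; c=np.stack([x*d,y*d,d],-1)
    w=c@rot(p["orientation"]).T+np.array(p["position"]); w[d==0]=np.nan
    return w
E
python3 - <<'E'
from h import *
for n in("top","side"):
    p=ctrl.get_image(n); cv2.imwrite(f"pics/{n}0.png",p["frame"][:,:,::-1])
    print(n,p["position"],p["orientation"],p["fx"],p["k1"])
    np.save(n+"0.npy",cloud(p))
    for t in("bottle_p","bottle_q","bottle_r","bottle_s","mat_a","end_plate","mug"):
        print(t,[(np.round(f["centre"],3).tolist(),round(f["score"],2)) for f in ctrl.find_in(t,p)])
print(ctrl.get_state())
E
```

```text
pics
top [ 0.3787999  -0.03250038  1.38527858] [-2.16478419  2.18278885 -0.10851292] 545.9956356853295 -0.04906586034908641
bottle_p [([0.345, -0.253, 0.151], 0.89), ([0.448, -0.349, 0.151], 0.87), ([0.444, -0.257, 0.156], 0.77), ([0.423, 0.149, 0.132], 0.63), ([0.44, -0.012, 0.103], 0.61), ([0.43, -0.13, 0.084], 0.58)]
bottle_q [([0.345, -0.253, 0.151], 0.89), ([0.448, -0.349, 0.151], 0.87), ([0.444, -0.257, 0.156], 0.77), ([0.423, 0.149, 0.132], 0.63), ([0.44, -0.012, 0.103], 0.61), ([0.43, -0.13, 0.084], 0.58)]
bottle_r [([0.345, -0.253, 0.151], 0.89), ([0.448, -0.349, 0.151], 0.87), ([0.444, -0.257, 0.156], 0.77), ([0.423, 0.149, 0.132], 0.63), ([0.44, -0.012, 0.103], 0.61), ([0.43, -0.13, 0.084], 0.58)]
bottle_s [([0.345, -0.253, 0.151], 0.89), ([0.448, -0.349, 0.151], 0.87), ([0.444, -0.257, 0.156], 0.77), ([0.423, 0.149, 0.132], 0.63), ([0.44, -0.012, 0.103], 0.61), ([0.43, -0.13, 0.084], 0.58)]
mat_a [([0.609, -0.003, 0.013], 0.77), ([0.589, -0.076, 0.012], 0.7), ([0.646, 0.153, 0.011], 0.6)]
end_plate [([0.658, 0.214, 0.042], 0.63), ([0.432, -0.129, 0.084], 0.54)]
mug [([0.4
[... 1211 characters left out ...]
tions': array([-1.14089804,  0.32094648, -0.07013596,  1.45047954,  0.02255563,
        1.370816  , -0.05688972]), 'qd': array([ 7.08643252e-04,  9.59409272e-05, -1.55289647e-03,  5.34627711e-04,
        5.82835575e-04, -1.29372957e-04,  1.33870139e-03]), 'joint_torque': array([-4.51899150e-04, -4.91040301e+01, -4.03019479e-01, -3.12755871e+01,
       -6.36264263e-02,  3.32841743e-02, -5.95813532e-08]), 'position': array([0.26254545, 0.59464309, 0.22263187]), 'tool_rot': array([6.48352643e-01, 3.07394366e+00, 2.12249119e-04]), 'ft_force': array([0.72257616, 0.13479055, 0.31623579]), 'torque': array([ 0.02228378, -0.00798388, -0.02126275]), 'grip_force': 0.0, 'grip_width': 0.9988270981047481}
```

View pics/top0.png

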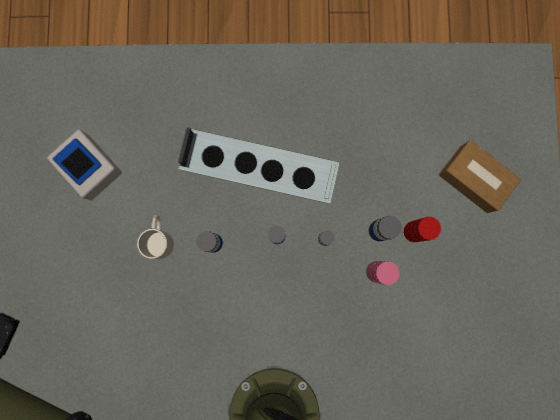

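View pics/side0.png

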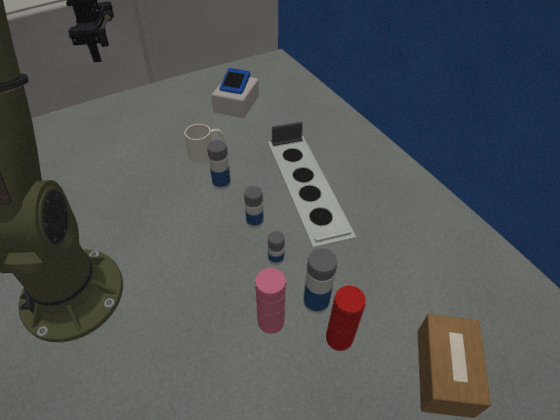

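The top view shows six round bottle-like things. The red one at (427,229) and the pink one at (386,272) are look-alikes of bottle_r, so I leave them alone. The white bottles, by cap, are:
- **bottle_r:** (388,228), with a grey cap and blue band
- **bottle_p:** (208,241)
- **bottle_s:** (277,234)
- **bottle_q:** (326,238)

The end plate is at (187,148), and the mats are at (213,157), (246,162), (272,171) and (304,178). The mug is at (152,243).

```bash
cat >> h.py <<'E'
HT=dict(p=.130,q=.080,r=.155,s=.105); RAD=dict(p=.0225,q=.0165,r=.0255,s=.0195)
def caps(w,guess,off=0.):
    o={}
    for k,g in guess.items():
        m=(np.hypot(w[...,0]-g[0],w[...,1]-g[1])<.05)&(abs(w[...,2]-HT[k]-off)<.012)
        q=w[m]; c,r=cv2.minEnclosingCircle(q[:,:2].astype(np.float32))
        o[k]=(np.round(q.mean(0),4).tolist(),np.round(c,4).tolist(),round(r,4),len(q))
    return o
E
python3 - <<'E'
from h import *
w=np.load("top0.npy"); f=cv2.imread("pics/top0.png")
for k,v in caps(w,dict(p=(.423,.149),q=(.43,-.13),r=(.444,-.257),s=(.44,-.012))).items(): print(k,v)
g=f.max(2)<45
for n in("top","side"):
    w=np.load(n+"0.npy"); g=(cv2.imread(f"pics/{n}0.png").max(2)<(50 if n=="top" else 50))
    m=(g&(w[...,2]<.02)&(w[...,0]>.5)&(w[...,0]<.75)&(abs(w[...,1]-.06)<.2)).astype(np.uint8)
    nn,l,st,ce=cv2.connectedComponentsWithStats(m)
    for i in range(1,nn):
        if st[i,4]>40: print(n,np.round(np.nanmean(w[l==i],0),4),st[i,4],np.round(ce[i]), np.round(np.ptp(w[l==i],0),3))
    e=w[(w[...,2]>.055)&(w[...,2]<.08)&(w[...,0]>.58)&(w[...,0]<.74)&(abs(w[...,1]-.21)<.06)]
    print("plate",e.mean(0),len(e))
cv2.imwrite("pics/crop.png",cv2.resize(cv2.imread("pics/side0.png")[200:360,180:400],None,fx=3,fy=3))
E
```

```text
p ([0.4244, 0.1513, 0.1292], [0.4242, 0.1514], 0.0241, 333)
q ([0.4326, -0.1299, 0.0798], [0.4335, -0.1303], 0.0184, 169)
r ([0.4518, -0.2673, 0.1544], [0.4521, -0.2676], 0.027, 433)
s ([0.441, -0.0095, 0.1044], [0.4416, -0.0095], 0.021, 238)
top [0.6452 0.1531 0.0088] 343 [213. 156.] [0.053 0.052 0.015]
top [0.6286 0.0687 0.0085] 347 [246. 162.] [0.055 0.052 0.015]
top [0.6071 0.0013 0.0085] 357 [272. 170.] [0.055 0.051 0.019]
top [ 0.5878 -0.0786  0.0085] 355 [303. 178.] [0.054 0.054 0.016]
plate [0.6637607  0.21701628 0.06420684] 176
side [0.6567 0.2107 0.0147] 76 [285. 140.] [0.083 0.03  0.013]
side [0.6437 0.1501 0.0084] 176 [292. 155.] [0.051 0.051 0.008]
side [0.6268 0.0655 0.0083] 211 [303. 175.] [0.051 0.052 0.009]
side [ 0.6057 -0.0017  0.0083] 242 [310. 193.] [0.054 0.053 0.008]
side [ 0.5866 -0.0818  0.0084] 283 [320. 216.] [0.052 0.052 0.008]
plate [0.66210759 0.21158568 0.06111668] 134
```

View pics/crop.png

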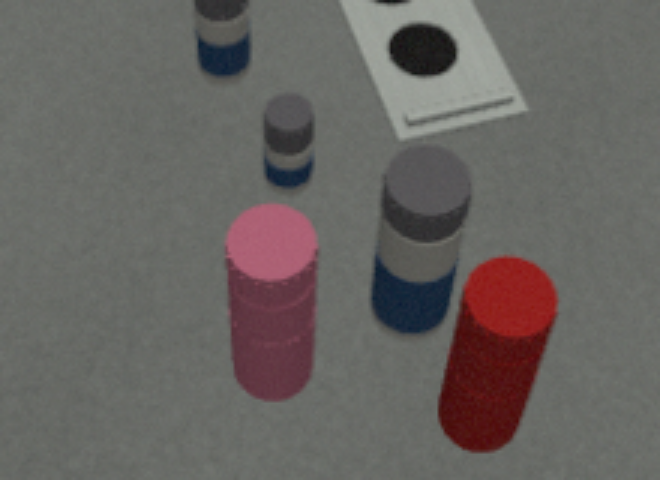

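The crop confirms it: the grey-capped bottle with the blue band (crop about 425,240) is bottle_r. Red and pink stand behind and to the left of it. I'll move above it now.

Request:
move_arm(increments="24 -28 1 0 0 -3.33 0;24 -28 1 0 0 -3.33 0;24 -28 1 0 0 -3.33 0;24 -28 1 0 0 -3.33 0;24 -28 1 0 0 -3.33 0;24 -28 1 0 0 -3.33 0;24 -28 1 0 0 -3.33 0;24 -28 1 0 0 -3.33 0", grip_force=15)

```text
time: 1.47
position: [0.4555, 0.3691, 0.231]
tool_rot: [1.343, 2.84, 0.001]
ft_force: [0.1, -0.3, -0.1]
grip_width: 1.001
grip_force: 0.0
```

Request:
move_arm(increments="24 -28 1 0 0 -3.33 0;24 -28 1 0 0 -3.33 0;-3.6 -41.4 1 0 0 -3.33 0;-3.6 -41.4 1 0 0 -3.33 0;-3.6 -41.4 1 0 0 -3.33 0;-3.6 -41.4 1 0 0 -3.33 0;-3.6 -41.4 1 0 0 -3.33 0;-3.6 -41.4 1 0 0 -3.33 0")

```text
time: 2.13
position: [0.4805, 0.0643, 0.2389]
tool_rot: [1.961, 2.454, 0.001]
ft_force: [1.8, 0.1, -0.3]
grip_width: 1.0
grip_force: 0.0
```

Request:
move_arm(increments="-3.6 -41.4 1 0 0 -3.33 0;-3.6 -41.4 1 0 0 -3.33 0;-3.6 -41.4 1 0 0 -3.33 0;-3.6 -41.4 1 0 0 -3.33 0;-3.6 -41.4 1 0 0 -3.33 0;-3.6 -41.4 1 0 0 -3.33 0;-3.6 -41.4 1 0 0 -3.33 0;-3.6 -41.4 1 0 0 -3.33 0")

```text
time: 2.8
position: [0.4517, -0.2669, 0.2472]
tool_rot: [2.473, 1.936, 0.003]
ft_force: [1.3, 0.1, -0.6]
grip_width: 0.999
grip_force: 0.0
```

Request:
move_arm(increments="0 0 -25 0 0 0 0;0 0 -25 0 0 0 0;0 0 -25 0 0 0 0;0 0 -25 0 0 0 0;0 0 -20 0 0 0 0;0 0 -11 0 0 0 0;0 0 0 0 0 0 0;0 0 0 0 0 0 60")

```text
time: 3.47
position: [0.4523, -0.2651, 0.1159]
tool_rot: [2.471, 1.94, -0.0]
ft_force: [-0.1, -1.5, 1.4]
grip_width: 0.975
grip_force: 0.0
```

Request:
move_arm(increments="0 0 0 0 0 0 120;0 0 0 0 0 0 255;0 0 0 0 0 0 255;0 0 0 0 0 0 255;0 0 0 0 0 0 255;0 0 0 0 0 0 255;0 0 0 0 0 0 255;0 0 0 0 0 0 255")

```text
time: 4.13
position: [0.4524, -0.2651, 0.116]
tool_rot: [2.471, 1.939, 0.001]
ft_force: [-1.1, 0.2, 3.7]
grip_width: 0.611
grip_force: 15.0
```

Request:
move_arm(increments="0 0 5 0 0 0 255;0 0 12 0 0 0 255;0 0 20 0 0 0 255;0 0 25 0 0 0 255;0 0 25 0 0 0 255;0 0 20 0 0 0 255;0 0 13 0 0 0 255;0 0 10 0 0 0 255", grip_force=25)

```text
time: 4.8
position: [0.4525, -0.2653, 0.2477]
tool_rot: [2.47, 1.938, 0.002]
ft_force: [0.1, 0.1, -2.8]
grip_width: 0.606
grip_force: 25.0
```

Request:
move_arm(increments="5.2 11 0 0 0 0 255;13 28.4 0 0 0 0 255;13 28.4 0 0 0 0 255;13 28.4 0 0 0 0 255;13 28.4 0 0 0 0 255;13 28.4 0 0 0 0 255;13 28.4 0 0 0 0 255;13 28.4 0 0 0 0 255")

```text
time: 5.47
position: [0.5484, -0.0537, 0.2454]
tool_rot: [-2.471, -1.939, 0.001]
ft_force: [1.4, -0.3, -1.7]
grip_width: 0.604
grip_force: 25.0
```

Request:
move_arm(increments="13 28.4 0 0 0 0 255;13 28.4 0 0 0 0 255;13 28.4 0 0 0 0 255;13 28.4 0 0 0 0 255;13 28.4 0 0 0 0 255;13 28.4 0 0 0 0 255;13 28.4 0 0 0 0 255;5.2 11 0 0 0 0 255")

```text
time: 6.13
position: [0.6446, 0.1612, 0.2443]
tool_rot: [-2.463, -1.946, -0.0]
ft_force: [-0.6, 1.5, -2.4]
grip_width: 0.603
grip_force: 25.0
```

```bash
python3 - <<'E'
from h import *
p=ctrl.get_image("top"); w=cloud(p); s=ctrl.get_state(); print(s["position"],s["tool_rot"],s["ft_force"],s["grip_width"])
p=ctrl.get_image("side"); cv2.imwrite("pics/side1.png",p["frame"][:,:,::-1])
E
```

```text
[0.64477975 0.16223641 0.24393948] [-2.46158571e+00 -1.94768762e+00 -4.47791222e-04] [ 1.27347497  2.55758827 -1.94813423] 0.6086557746935826
```

View pics/side1.png

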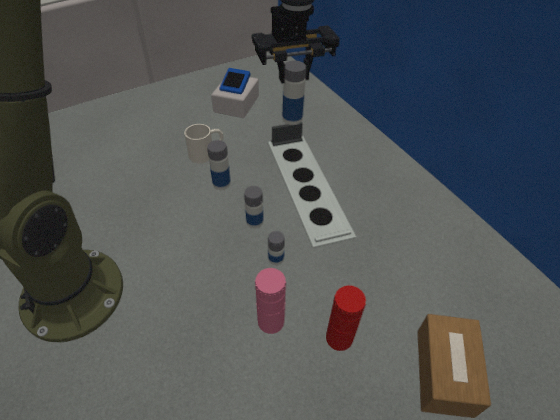

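bottle_r hangs upright in the gripper at (293,92), just past the nearest mat at (292,155). The measured y is 8 mm beyond what I commanded, so I'll measure the bottle itself.

```bash
cat >> h.py <<'E'
from scipy.optimize import least_squares
def axis(w,g,rad,z0,z1,cam):
    "fit vertical cylinder of known radius to visible surface between z0,z1"
    m=(w[...,2]>z0)&(w[...,2]<z1)&(np.hypot(w[...,0]-g[0],w[...,1]-g[1])<rad+.02)
    q=w[m][:,:2]
    s=least_squares(lambda c:np.hypot(*(q-c).T)-rad,np.array(g)+0.0,loss="soft_l1",f_scale=.002)
    return np.round(s.x,4),len(q),round(float(np.median(abs(s.fun))),4)
E
python3 - <<'E'
from h import *
s=ctrl.get_state(); print(s["position"])
p=ctrl.get_image("side"); w=cloud(p)
for z in(.13,.155,.18):print(axis(w,s["position"][:2],.027,z,z+.025,0))
for k,g,r,h in(("p",(.4244,.1513),.024,.1),("q",(.4326,-.13),.018,.05),("s",(.441,-.0095),.021,.075)):print(k,axis(w,g,r,.015,h,0))
E
```

```text
[0.64417324 0.15899279 0.24405546]
(array([0.6439, 0.1528]), 163, 0.0008)
(array([0.6443, 0.1529]), 176, 0.0008)
(array([0.6441, 0.1538]), 177, 0.001)
p (array([0.4248, 0.15  ]), 463, 0.0008)
q (array([ 0.4337, -0.132 ]), 166, 0.0005)
s (array([ 0.4419, -0.011 ]), 307, 0.0006)
```

Request:
move_arm(increments="0 0 -10 0 0 0 255;0 0 -20 0 0 0 255;0 0 -25 0 0 0 255;0 0 -20 0 0 0 255;0 0 -15 0 0 0 255;0 0 -10 0 0 0 255;0 0 -7 0 0 0 255;0 0 -5 0 0 0 255")

```text
time: 6.95
position: [0.6444, 0.1534, 0.1331]
tool_rot: [2.473, 1.938, -0.001]
ft_force: [0.4, -0.7, -2.6]
grip_width: 0.605
grip_force: 25.0
```

```bash
python3 - <<'E'
from h import *
p=ctrl.get_image("side"); w=cloud(p)
s=ctrl.get_state(); print(s["position"],s["ft_force"])
for z in(.02,.05,.08):print(axis(w,s["position"][:2],.027,z,z+.025,0))
E
```

```text
[0.64414104 0.15367244 0.13248348] [-0.40755439  0.41771096 -3.57662265]
(array([0.6453, 0.1489]), 126, 0.0008)
(array([0.6443, 0.1474]), 140, 0.0007)
(array([0.6446, 0.1476]), 163, 0.0009)
```

Request:
move_arm(increments="0 2 -2 0 0 0 255;0 0 -2 0 0 0 255;0 0 -2 0 0 0 255;0 0 -1 0 0 0 255;0 0 0 0 0 0 255;0 0 0 0 0 0 90;0 0 0 0 0 0 60;0 0 0 0 0 0 0")

```text
time: 7.67
position: [0.6451, 0.1567, 0.1274]
tool_rot: [2.471, 1.939, 0.002]
ft_force: [0.0, 0.8, 0.2]
grip_width: 0.718
grip_force: 0.0
```

Request:
move_arm(increments="0 0 0 0 0 0 0;0 0 0 0 0 0 0;0 0 0 0 0 0 0;0 0 12 0 0 0 0;0 0 25 0 0 0 0;0 0 25 0 0 0 0;0 0 20 0 0 0 0;0 0 0 0 0 0 0")

```text
time: 8.33
position: [0.6474, 0.157, 0.2151]
tool_rot: [2.469, 1.937, 0.014]
ft_force: [-0.3, 0.8, 0.1]
grip_width: 0.998
grip_force: 0.0
```

```bash
python3 - <<'E'
from h import *
p=ctrl.get_image("side"); w=cloud(p)
s=ctrl.get_state(); print(s["position"],s["ft_force"])
for z in(.02,.05,.08,.12):print(axis(w,(.644,.15),.027,z,z+.025,0))
E
```

```text
[0.6464537  0.15678153 0.21261372] [-0.30239664 -0.34604144  0.94872064]
(array([0.6456, 0.152 ]), 128, 0.0008)
(array([0.6446, 0.1502]), 142, 0.0009)
(array([0.645 , 0.1508]), 151, 0.0008)
(array([0.6452, 0.1518]), 159, 0.0009)
```

Request:
move_arm(increments="-20 0 0 0 0 0 0;-34 -1 0 0 0 0 0;-34 -1 0 0 0 0 0;-34 -1 0 0 0 0 0;-34 -1 0 0 0 0 0;-34 -1 0 0 0 0 0;-22 0 0 0 0 0 0;-10 0 0 0 0 0 0")

```text
time: 9.05
position: [0.4193, 0.1517, 0.208]
tool_rot: [-2.468, -1.941, 0.002]
ft_force: [-0.7, 0.4, 0.8]
grip_width: 0.998
grip_force: 0.0
```

Request:
move_arm(increments="0 0 -15 0 0 0 0;0 0 -25 0 0 0 0;0 0 -12 0 0 0 0;0 0 0 0 0 0 0;0 0 0 0 0 0 0;0 0 0 0 0 0 0;0 0 0 0 0 0 0;0 0 0 0 0 0 0")

```text
time: 9.72
position: [0.4234, 0.1519, 0.1575]
tool_rot: [2.471, 1.939, 0.003]
ft_force: [-0.3, -0.4, 0.1]
grip_width: 1.003
grip_force: 0.0
```

Request:
move_arm(increments="0 0 -20 0 0 0 0;0 0 -25 0 0 0 0;0 0 -15 0 0 0 0;0 0 -6 0 0 0 0;0 0 0 0 0 0 0;0 0 0 0 0 0 60;0 0 0 0 0 0 120;0 0 0 0 0 0 255", grip_force=15)

```text
time: 10.38
position: [0.4236, 0.1521, 0.0919]
tool_rot: [2.471, 1.939, 0.004]
ft_force: [-0.2, -0.1, -0.3]
grip_width: 0.852
grip_force: 0.0
```

Request:
move_arm(increments="0 0 0 0 0 0 255;0 0 0 0 0 0 255;0 0 0 0 0 0 255;0 0 0 0 0 0 255;0 0 0 0 0 0 255;0 0 0 0 0 0 255;0 0 0 0 0 0 255;0 0 0 0 0 0 255")

```text
time: 11.05
position: [0.4229, 0.1517, 0.0908]
tool_rot: [2.471, 1.939, 0.001]
ft_force: [0.7, -0.3, 1.3]
grip_width: 0.538
grip_force: 15.0
```

Request:
move_arm(increments="0 0 5 0 0 0 255;0 0 10 0 0 0 255;0 0 20 0 0 0 255;0 0 20 0 0 0 255;0 0 20 0 0 0 255;0 0 10 0 0 0 255;0 0 5 0 0 0 255;0 0 0 0 0 0 255", grip_force=25)

```text
time: 11.72
position: [0.4229, 0.1519, 0.1815]
tool_rot: [2.471, 1.94, 0.003]
ft_force: [-0.3, -0.3, -2.8]
grip_width: 0.536
grip_force: 25.0
```

Request:
move_arm(increments="12 -5 0 0 0 0 255;30 -12 0 0 0 0 255;33 -14 0 0 0 0 255;33 -14 0 0 0 0 255;33 -13 0 0 0 0 255;33 -13 0 0 0 0 255;20 -8 0 0 0 0 255;10 -4 0 0 0 0 255")

```text
time: 12.38
position: [0.628, 0.0661, 0.1782]
tool_rot: [2.473, 1.936, -0.006]
ft_force: [-0.6, 0.4, -2.4]
grip_width: 0.535
grip_force: 25.0
```

Request:
move_arm(increments="0 0 0 0 0 0 255;0 0 -15 0 0 0 255;0 0 -25 0 0 0 255;0 0 -20 0 0 0 255;0 0 -10 0 0 0 255;0 0 -4 0 0 0 255;0 0 0 0 0 0 255;0 0 0 0 0 0 255")

```text
time: 13.05
position: [0.6268, 0.0691, 0.1075]
tool_rot: [2.471, 1.94, 0.002]
ft_force: [0.3, 0.0, -3.5]
grip_width: 0.535
grip_force: 25.0
```

```bash
python3 - <<'E'
from h import *
p=ctrl.get_image("side"); w=cloud(p)
s=ctrl.get_state(); print(s["position"],s["ft_force"])
for z in(.02,.04,.06):print(axis(w,s["position"][:2],.024,z,z+.025,0))
E
```

```text
[0.62728597 0.06892691 0.10801301] [ 0.24962042  0.25866591 -2.70429358]
(array([0.6292, 0.068 ]), 123, 0.0006)
(array([0.6292, 0.0676]), 134, 0.0007)
(array([0.6291, 0.0679]), 141, 0.0007)
```

Request:
move_arm(increments="-2 -2 -3 0 0 0 255;0 0 -3 0 0 0 255;0 0 -2 0 0 0 255;0 0 0 0 0 0 255;0 0 0 0 0 0 255;0 0 0 0 0 0 105;0 0 0 0 0 0 70;0 0 0 0 0 0 0")

```text
time: 13.77
position: [0.6246, 0.0667, 0.0984]
tool_rot: [2.471, 1.94, 0.0]
ft_force: [-0.6, -0.8, 0.0]
grip_width: 0.662
grip_force: 0.0
```

Request:
move_arm(increments="0 0 0 0 0 0 0;0 0 0 0 0 0 0;0 0 0 0 0 0 0;0 0 12 0 0 0 0;0 0 25 0 0 0 0;0 0 25 0 0 0 0;0 0 15 0 0 0 0;0 0 0 0 0 0 0")

```text
time: 14.43
position: [0.6273, 0.0666, 0.1808]
tool_rot: [2.469, 1.937, 0.011]
ft_force: [0.3, -0.4, -0.3]
grip_width: 0.996
grip_force: 0.0
```

```bash
python3 - <<'E'
from h import *
p=ctrl.get_image("side"); w=cloud(p)
s=ctrl.get_state(); print(s["position"],s["ft_force"])
for z in(.02,.04,.08):print(axis(w,(.627,.066),.024,z,z+.025,0))
E
```

```text
[0.62611869 0.06663021 0.17843185] [ 0.04796136 -0.34449873 -1.06245534]
(array([0.6275, 0.0648]), 122, 0.0008)
(array([0.6272, 0.065 ]), 133, 0.0007)
(array([0.6279, 0.0654]), 138, 0.0006)
```

Request:
move_arm(increments="-12 -5 0 0 0 0 0;-28 -11 0 0 0 0 0;-32 -13 0 0 0 0 0;-32 -14 0 0 0 0 0;-32 -14 0 0 0 0 0;-24 -10 0 0 0 0 0;-15 -6 0 0 0 0 0;-8 -3 0 0 0 0 0")

```text
time: 15.15
position: [0.439, -0.0102, 0.1747]
tool_rot: [-2.471, -1.938, 0.002]
ft_force: [-0.2, 0.7, -0.2]
grip_width: 0.998
grip_force: 0.0
```

Request:
move_arm(increments="0 0 -15 0 0 0 0;0 0 -20 0 0 0 0;0 0 -10 0 0 0 0;0 0 0 0 0 0 0;0 0 0 0 0 0 0;0 0 0 0 0 0 0;0 0 0 0 0 0 0;0 0 0 0 0 0 0")

```text
time: 15.82
position: [0.4423, -0.0093, 0.1313]
tool_rot: [2.471, 1.939, 0.002]
ft_force: [-0.1, 0.3, 0.8]
grip_width: 0.999
grip_force: 0.0
```

Request:
move_arm(increments="0 0 -20 0 0 0 0;0 0 -25 0 0 0 0;0 0 -15 0 0 0 0;0 0 -5 0 0 0 0;0 0 0 0 0 0 0;0 0 0 0 0 0 60;0 0 0 0 0 0 120;0 0 0 0 0 0 255", grip_force=15)

```text
time: 16.48
position: [0.4426, -0.0092, 0.0667]
tool_rot: [2.47, 1.939, 0.003]
ft_force: [0.9, -0.8, 0.3]
grip_width: 0.855
grip_force: 0.0
```

Request:
move_arm(increments="0 0 0 0 0 0 255;0 0 0 0 0 0 255;0 0 0 0 0 0 255;0 0 0 0 0 0 255;0 0 0 0 0 0 255;0 0 0 0 0 0 255;0 0 0 0 0 0 255;0 0 0 0 0 0 255")

```text
time: 17.15
position: [0.4414, -0.0093, 0.0656]
tool_rot: [-2.471, -1.94, 0.0]
ft_force: [-2.1, 0.2, 1.5]
grip_width: 0.468
grip_force: 15.0
```

Request:
move_arm(increments="0 0 5 0 0 0 255;0 0 10 0 0 0 255;0 0 20 0 0 0 255;0 0 20 0 0 0 255;0 0 20 0 0 0 255;0 0 10 0 0 0 255;0 0 5 0 0 0 255;0 0 0 0 0 0 255", grip_force=25)

```text
time: 17.82
position: [0.4422, -0.0093, 0.1566]
tool_rot: [2.471, 1.939, 0.003]
ft_force: [-0.9, -0.5, -2.3]
grip_width: 0.468
grip_force: 25.0
```

Request:
move_arm(increments="10 0 0 0 0 0 255;22 1 0 0 0 0 255;28 2 0 0 0 0 255;28 2 0 0 0 0 255;28 2 0 0 0 0 255;22 1 0 0 0 0 255;15 1 0 0 0 0 255;8 0 0 0 0 0 255")

```text
time: 18.48
position: [0.6033, -0.0001, 0.1534]
tool_rot: [2.471, 1.94, -0.005]
ft_force: [-1.6, 0.2, -2.4]
grip_width: 0.468
grip_force: 25.0
```

Request:
move_arm(increments="0 0 0 0 0 0 255;0 0 -15 0 0 0 255;0 0 -25 0 0 0 255;0 0 -20 0 0 0 255;0 0 -10 0 0 0 255;0 0 -4 0 0 0 255;0 0 0 0 0 0 255;0 0 0 0 0 0 255")

```text
time: 19.15
position: [0.6029, -0.0005, 0.0825]
tool_rot: [2.471, 1.939, 0.002]
ft_force: [0.1, 0.7, -2.0]
grip_width: 0.468
grip_force: 25.0
```

```bash
python3 - <<'E'
from h import *
p=ctrl.get_image("side"); w=cloud(p)
s=ctrl.get_state(); print(s["position"],s["ft_force"])
for z in(.02,.04,.06):print(axis(w,s["position"][:2],.021,z,z+.02,0))
E
```

```text
[ 6.03348513e-01 -4.35709924e-04  8.29246765e-02] [ 0.19311249  0.94339584 -1.87902957]
(array([ 0.604 , -0.0023]), 88, 0.0006)
(array([ 0.604 , -0.0024]), 100, 0.0006)
(array([ 0.6046, -0.0021]), 100, 0.0007)
```

Within 2 mm of the mat centre. I'll lower it and release.

Request:
move_arm(increments="1.5 0.5 -3 0 0 0 255;0 0 -3 0 0 0 255;0 0 -2 0 0 0 255;0 0 0 0 0 0 255;0 0 0 0 0 0 255;0 0 0 0 0 0 125;0 0 0 0 0 0 85;0 0 0 0 0 0 0")

```text
time: 19.87
position: [0.6041, 0.0, 0.0733]
tool_rot: [2.471, 1.939, -0.0]
ft_force: [0.5, -0.6, 0.3]
grip_width: 0.585
grip_force: 0.0
```

Request:
move_arm(increments="0 0 0 0 0 0 0;0 0 0 0 0 0 0;0 0 0 0 0 0 0;0 0 12 0 0 0 0;0 0 25 0 0 0 0;0 0 25 0 0 0 0;0 0 15 0 0 0 0;0 0 0 0 0 0 0")

```text
time: 20.53
position: [0.6068, -0.0002, 0.1555]
tool_rot: [2.468, 1.937, 0.01]
ft_force: [0.1, 0.4, -0.7]
grip_width: 0.994
grip_force: 0.0
```

```bash
python3 - <<'E'
from h import *
p=ctrl.get_image("side"); w=cloud(p)
s=ctrl.get_state(); print(s["position"],s["ft_force"])
for z in(.02,.04,.06):print(axis(w,(.605,-.002),.021,z,z+.02,0))
print("q",axis(w,(.4332,-.131),.018,.015,.05,0))
E
```

```text
[ 6.05647519e-01 -1.43655876e-05  1.53268303e-01] [ 0.05899031  0.37059462 -0.15826614]
(array([ 0.6054, -0.0017]), 90, 0.0006)
(array([ 0.6056, -0.0015]), 99, 0.0007)
(array([ 0.6058, -0.0009]), 101, 0.0007)
q (array([ 0.4336, -0.132 ]), 169, 0.0005)
```

Request:
move_arm(increments="-10 -7.5 0 0 0 0 0;-22 -17 0 0 0 0 0;-29 -22 0 0 0 0 0;-29 -22 0 0 0 0 0;-29 -22 0 0 0 0 0;-25 -19 0 0 0 0 0;-18 -14 0 0 0 0 0;-9 -7 0 0 0 0 0")

```text
time: 21.25
position: [0.43, -0.1321, 0.1496]
tool_rot: [-2.472, -1.935, 0.001]
ft_force: [0.3, -0.4, 0.4]
grip_width: 0.999
grip_force: 0.0
```

Request:
move_arm(increments="0 0 -15 0 0 0 0;0 0 -20 0 0 0 0;0 0 -10 0 0 0 0;0 0 0 0 0 0 0;0 0 0 0 0 0 0;0 0 0 0 0 0 0;0 0 0 0 0 0 0;0 0 0 0 0 0 0")

```text
time: 21.92
position: [0.4338, -0.1304, 0.1063]
tool_rot: [2.47, 1.94, 0.002]
ft_force: [0.3, 0.1, 0.3]
grip_width: 1.006
grip_force: 0.0
```

Request:
move_arm(increments="0 0 -20 0 0 0 0;0 0 -25 0 0 0 0;0 0 -15 0 0 0 0;0 0 -5 0 0 0 0;0 0 0 0 0 0 0;0 0 0 0 0 0 60;0 0 0 0 0 0 120;0 0 0 0 0 0 255", grip_force=15)

```text
time: 22.58
position: [0.4342, -0.1304, 0.0417]
tool_rot: [2.47, 1.939, 0.003]
ft_force: [0.9, -0.8, 0.9]
grip_width: 0.855
grip_force: 0.0
```

Request:
move_arm(increments="0 0 0 0 0 0 255;0 0 0 0 0 0 255;0 0 0 0 0 0 255;0 0 0 0 0 0 255;0 0 0 0 0 0 255;0 0 0 0 0 0 255;0 0 0 0 0 0 255;0 0 0 0 0 0 255")

```text
time: 23.25
position: [0.4329, -0.1304, 0.0406]
tool_rot: [-2.471, -1.94, 0.0]
ft_force: [-0.8, 0.6, 1.6]
grip_width: 0.4
grip_force: 15.0
```

Request:
move_arm(increments="0 0 5 0 0 0 255;0 0 10 0 0 0 255;0 0 20 0 0 0 255;0 0 20 0 0 0 255;0 0 20 0 0 0 255;0 0 10 0 0 0 255;0 0 5 0 0 0 255;0 0 0 0 0 0 255", grip_force=25)

```text
time: 23.92
position: [0.4338, -0.1304, 0.1316]
tool_rot: [2.47, 1.939, 0.003]
ft_force: [0.4, -0.6, -1.8]
grip_width: 0.396
grip_force: 25.0
```

Request:
move_arm(increments="9.5 3 0 0 0 0 255;21 7 0 0 0 0 255;26 8.5 0 0 0 0 255;26 9 0 0 0 0 255;26 9 0 0 0 0 255;21 7 0 0 0 0 255;14 4.5 0 0 0 0 255;8 2 0 0 0 0 255")

```text
time: 24.58
position: [0.5853, -0.079, 0.1285]
tool_rot: [-2.469, -1.942, 0.004]
ft_force: [-0.2, 0.5, -0.7]
grip_width: 0.398
grip_force: 25.0
```

Request:
move_arm(increments="0 0 0 0 0 0 255;0 0 -15 0 0 0 255;0 0 -25 0 0 0 255;0 0 -20 0 0 0 255;0 0 -10 0 0 0 255;0 0 -4 0 0 0 255;0 0 0 0 0 0 255;0 0 0 0 0 0 255")

```text
time: 25.25
position: [0.5849, -0.0808, 0.0574]
tool_rot: [2.471, 1.939, 0.001]
ft_force: [0.3, 0.6, -0.2]
grip_width: 0.399
grip_force: 25.0
```

```bash
python3 - <<'E'
from h import *
p=ctrl.get_image("side"); w=cloud(p)
s=ctrl.get_state(); print(s["position"],s["ft_force"])
for z in(.02,.04):print(axis(w,s["position"][:2],.018,z,z+.02,0))
E
```

```text
[ 0.5852835  -0.08077116  0.05782965] [ 0.6038064   0.01153122 -0.03684379]
(array([ 0.5862, -0.0824]), 82, 0.0006)
(array([ 0.5864, -0.0828]), 89, 0.0006)
```

Request:
move_arm(increments="0 0.5 -3 0 0 0 255;0 0 -3 0 0 0 255;0 0 -2 0 0 0 255;0 0 0 0 0 0 255;0 0 0 0 0 0 255;0 0 0 0 0 0 145;0 0 0 0 0 0 100;0 0 0 0 0 0 0")

```text
time: 25.97
position: [0.5846, -0.0799, 0.0485]
tool_rot: [2.471, 1.94, 0.0]
ft_force: [-0.7, 0.2, -0.3]
grip_width: 0.507
grip_force: 0.0
```

Request:
move_arm(increments="0 0 0 0 0 0 0;0 0 0 0 0 0 0;0 0 0 0 0 0 0;0 0 12 0 0 0 0;0 0 25 0 0 0 0;0 0 25 0 0 0 0;0 0 25 0 0 0 0;0 0 20 0 0 0 0")

```text
time: 26.63
position: [0.5852, -0.0803, 0.1585]
tool_rot: [2.47, 1.938, 0.003]
ft_force: [-0.4, -0.0, -0.1]
grip_width: 0.99
grip_force: 0.0
```

Request:
move_arm(increments="-5 -15 10 0 0 0 0;-10 -30 10 0 0 0 0;-10 -30 10 0 0 0 0;-10 -30 10 0 0 0 0;-5 -15 0 0 0 0 0;0 0 0 0 0 0 0;0 0 0 0 0 0 0;0 0 0 0 0 0 0")

```text
time: 27.3
position: [0.5444, -0.1992, 0.1952]
tool_rot: [-2.47, -1.94, -0.0]
ft_force: [0.7, 0.3, -0.4]
grip_width: 0.997
grip_force: 0.0
```

```bash
python3 - <<'E'
from h import *
p=ctrl.get_image("side"); w=cloud(p); cv2.imwrite("pics/end.png",p["frame"][:,:,::-1])
for g,r,h in(((.645,.151),.027,.12),((.627,.065),.024,.1),((.605,-.001),.021,.08),((.587,-.082),.018,.055)):
    print(axis(w,g,r,.02,h,0), axis(w,g,r-.0015,h+.015,h+.035,0))
p=ctrl.get_image("top"); w=cloud(p)
print(caps(w,dict(r=(.645,.152),p=(.628,.067),s=(.606,0),q=(.588,-.08)),.009))
print([f["centre"] for f in ctrl.find_in("mug",p)])
E
```

```text
(array([0.645 , 0.1511]), 410, 0.001) (array([0.6442, 0.1505]), 129, 0.0008)
(array([0.6274, 0.064 ]), 59, 0.0005) (array([0.6263, 0.063 ]), 137, 0.001)
(array([ 0.6051, -0.002 ]), 59, 0.0005) (array([ 0.605, -0.001]), 0, nan)
(array([ 0.586 , -0.0813]), 145, 0.0006) (array([ 0.5848, -0.0823]), 51, 0.0007)
{'r': ([0.6436, 0.1532, 0.1635], [0.6441, 0.1537], 0.0272, 433), 'p': ([0.6257, 0.0663, 0.1384], [0.6265, 0.0662], 0.0239, 330), 's': ([0.6045, 0.0024, 0.1134], [0.6086, 0.0137], 0.035, 253), 'q': ([0.5843, -0.0795, 0.0883], [0.5851, -0.0798], 0.0181, 176)}
[[0.4286, 0.2911, 0.0331]]
  return _methods._mean(a, axis=axis, dtype=dtype,
  ret = ret.dtype.type(ret / rcount)
```

View pics/end.png

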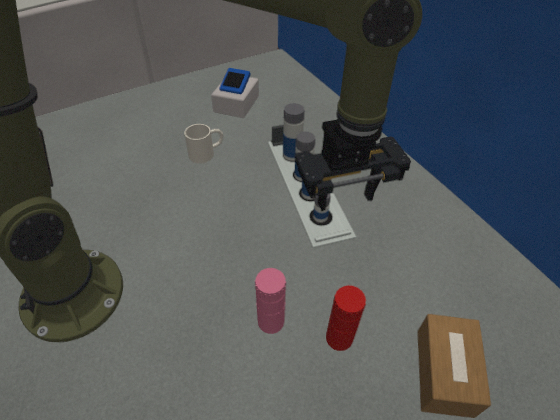

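The picture shows all four bottles upright on their mats in order of height, from bottle_r at (293,130) down to bottle_q at (321,210). Both cameras put each within about 4 mm of its mat centre. The mug is still at (200,143) and the gripper is clear, so I'm handing in.

```bash
python3 -c "
from bench import ctrl
print(ctrl.close_job())"
```

```text
the job is handed in; nothing more can be done
None
```

I handed the job in at about 27.5 s: the four bottles stand upright, tallest to shortest from the end plate, each within about 4 mm of its mat centre by camera. The mug was not moved and the gripper is empty and clear; no verdict came back.

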